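# Weigh the orange-lidded tub on the spring scale

### The arm

A 6-joint arm with a two-finger parallel gripper is mounted at the origin on the work surface. World frame = base frame: x ahead of the robot, y to its left, z up, the work surface at z = 0. Lengths are in mm, angles in rad, forces in N, time in s.
With the tool pointing down it reaches from about 400 to 925 mm from the base axis. Payload 12.5 kg.
Tool frame: the origin (TCP) lies at the very end of the fingers, on their centre line; the grasp point (between the pads) lies 19 mm behind it; z points along the fingers, y is the line along which they close (so a half turn about z gives the same grasp; the last joint's range is limited). The gripper opens to 95 mm and grips with 3 to 60 N. Pads are 20 mm wide; open, the fingers measure 119 mm over their backs; the gripper's body (75 mm by 180 mm) begins 59 mm behind the grasp point.
Start: joints at [1.041, 0.491, 1.559, -0, 1.092, -0.106], TCP at [257.003, 569.733, 214.661] pointing down, gripper open.
Joint ranges: [-3.1, 3.1], [-0.84, 2.19], [0.05, 2.79], [-1.13, 4.28], [0.06, 2.93], [-2.69, 2.69]. Speed limits (rad/s): [2.22, 2.22, 2.79, 3.14, 3.14, 3.14].

### API

Orientations are given as [roll, pitch, yaw] about the fixed x, y, z axes, in that order (R = Rz(yaw) Ry(pitch) Rx(roll)).
In Python, from cell import state, imaging, env, spot_in, mark_of gives the robot as it stands. The module is installed in compiled form; this text tells all that it offers.
- The arm moves only by the tool step_arm, never from a script. Its argument "increments" is a list of rows, each an object with "slide": the shift along the tool's x, y, z in m, a list of three; "roll": the turn about the tool's z in rad. A call has 1 to 5 rows; each row is the pose to reach, as a shift and turn from the pose commanded when the call began, along the tool's axes at that moment; what a row does not reach only later rows make up. A row lasts 1/8 s, in which the tool goes at most 62.5 mm and 10.7 degrees, less where a joint would pass 70% of its speed; a pose out of reach is approached as far as the arm can. A call with a gripper value outside its range is refused whole. "fingers" is the opening, from 0 (shut) to 1 (fully open), set as the call begins (left out, the last holds). The fingers move at their own pace and stop on an object; the grip force is fixed at half the most. Time passes only in rows, so rows that repeat a pose let the fingers close. It gives the time, the measured TCP pose, the force, the opening and the grip force at its end, in the units of the state.
- state(): the state, without advancing time (a new reading comes with each control period).
- imaging.read_camera(name): name is "scene" or "top" or "wrist"; returns a dict with "color" (400x640x3 uint8, red, green, blue), "z_map" (400x640 float32, mm along the optical axis (not along the pixel's ray), 0 where there is no reading), "intrinsics" (3x3 intrinsics, pixels), "camera_from_world" (4x4, takes a point from world to camera coordinates). Camera axes: x right, y up, looking along -z (the intrinsics and any distortion apply to the point x, -y, -z); pixel columns grow to the right and rows downward; lengths in mm; the calibration is good to about 2 mm. A picture is of the moment at which its call begins.
- env.job_done(): hands the job in; it is judged then, once.
Trained networks look in the newest picture that a camera, given by its name, has taken for a name from the list of things; names that differ only in an ending like _2 or _b are one class to them, and where a whole thing is asked for, a point or a joint stands for the part that bears it (a point fixed in the world has none). Each returns a list of dicts, best first, with "confidence" (0 to 1); they miss things now and then, are a little off and sometimes report something else, mostly with a low value. They report only what shows in the picture. A call takes as long as a camera call.
- spot_in(camera, target): "bbox" ([left, top, right, bottom] in pixels, round what is visible of it).
- mark_of(camera, target): "uv" ([column, row] in pixels: a listed point, or the origin of a listed thing).
The state is a dict: "t": time; "joints": joint angles; "qvel": joint speeds; "tau": joint torques, N m; "eef_pos": TCP position; "tcp_rot": TCP orientation; "ft_force": force on the tool from outside, world axes, zero at the start; "moment": the same for the moment, N m; "opening": opening from 0.0 (shut) to 1.0 (fully open); "grip_force": force on a finger pad.
Only numpy, scipy, OpenCV 4.12 (cv2) and the standard library are available. Lean on these libraries where they do the work, as an engineer would, in place of code of your own. Each camera call takes 0.05 s, during which the arm holds its last target. There are 200 camera calls.

### The job

Weigh the tub with the orange lid: hang it by its handle bar in the dip of the spring scale's hook and let its weight come on slowly, so that the pointer sinks smoothly instead of jerking down. Leave it hanging there by itself, upright and still, with the pointer settled. Leave the blue-lidded tub standing where it is.

Things in the scene. Friction and masses are not known exactly. Their poses are not given: they have to be found in the camera images.
- tub_orange: White tub, orange lid, 96 across, 70 high, 0.4-0.65 kg. Rigid grey handle over it: uprights at x = +-49 and a 10x10 bar along x, underside 125 above the base; window between lid and bar 55 high, 92 wide, open along y. On the bar's middle an orange grip tab, 36 along x, 12 thick along y, 135 to 195 above the base: pinch its top third across y. Origin: centre of underside. Half-turn symmetric. (mm)
- tub_blue: Bystander tub, the same shape and size but with a blue lid and blue grip tab; it must stay where it is. Origin: centre of its underside, z up.
- hook_seat (a point): Middle of the floor of the hook's dip, 225 mm up unloaded; the bar rests here, parallel to x. Steel strip 20 wide (x), 5 thick; dip floor 34 long (y), sides sloped, 11 high. The free lip is on the -y side, its end 28 from the seat: pass the handle window over it moving along +y, then lower. Scale's column at y = +150, carrier block from +128, base plate on the table from +95. z up. (mm)
- scale_slide (a joint): Travel (m) of hook and red pointer: 0 unloaded at the top, grows as they sink, stop at 0.060. Spring 150 N/m, lightly damped: the tub sinks it 26 to 43 mm, 65 mm per kg. Lowered at 0.1 m/s or less it sinks smoothly; dropping the tub on the hook, or letting go while the spring is still unloaded, sends it down faster than 0.2 m/s: a jerk.

How it is judged:
By the outcome, as a careful person would: the job done as asked, in the order asked, and still so for the second after the job is handed in, with the robot touching nothing.
It also fails if it takes over 45 s, if anything falls off the work surface, if the arm or the gripper's body presses on something with over 40 N, if the wrist force passes 120 N, or if a joint passes its speed limit or range.

## Working session

There is one attempt and no reset: what is moved stays moved. The work goes in short steps, Python scripts to look and compute and a tool call to move; the robot and the scene stay as the last step left them, time stands still between calls to the robot, and variables do not carry over. Pictures are saved under pics/ and viewed, at most 10 in all, crops included, and the job is handed in when it is done.

Besides the shell and the picture viewer there is one more tool, called after ">>>" as a command line: name --argument value ..., lists and objects as JSON in quotes. step_arm: Moves the arm, as the interface text tells. Its arguments: {"type":"object","properties":{"increments":{"type":"array"},"fingers":{"type":"number"}},"required":["increments"]}

```bash
mkdir -p pics; cat > h.py <<'E'
import numpy as np, cv2
from cell import state, imaging, env, spot_in, mark_of
def ray(im,uv):
    K=im["intrinsics"];T=im["camera_from_world"]
    p=np.linalg.inv(K)@[uv[0],uv[1],1]; d=np.array([p[0],-p[1],-p[2]])
    R=T[:3,:3]; return -R.T@T[:3,3], R.T@d   # depth-1 ray
def at_z(im,uv,z):
    o,d=ray(im,uv); return o+d*(z-o[2])/d[2]
def cloud(im):
    z=im["z_map"];v,u=np.mgrid[:400,:640]
    K=im["intrinsics"];T=im["camera_from_world"]
    p=np.stack([u,v,np.ones_like(u)],-1)@np.linalg.inv(K).T*z[...,None]
    p=p*[1,-1,-1]
    return (p-T[:3,3])@T[:3,:3]
def tri(a,ua,b,ub):
    o1,d1=ray(a,ua);o2,d2=ray(b,ub)
    s=np.linalg.lstsq(np.stack([d1,-d2],1),o2-o1,rcond=None)[0]
    p,q=o1+s[0]*d1,o2+s[1]*d2
    return (p+q)/2,np.linalg.norm(p-q)
E
python3 - <<'E'
from h import *
np.set_printoptions(precision=1,suppress=True)
s=state();print(s)
ims={}
for c in("scene","top","wrist"):
    im=imaging.read_camera(c);ims[c]=im
    print(c,ray(im,(320,200)))
    for t in("tub_orange","tub_blue","hook_seat"):
        print(t,[(np.round(r["bbox"]),round(r["confidence"],2)) for r in spot_in(c,t)][:2],[(np.round(r["uv"],1),round(r["confidence"],2)) for r in mark_of(c,t)][:2])
a=np.vstack([ims["scene"]["color"],ims["top"]["color"]])
cv2.imwrite("pics/a.png",cv2.resize(a[...,::-1],(480,600)))
cv2.imwrite("pics/s.png",ims["scene"]["color"][...,::-1])
cv2.imwrite("pics/t.png",ims["top"]["color"][...,::-1])
np.savez("ims.npz",**{c+k:v for c in ims for k,v in ims[c].items()})
E
```

```text
{'t': 0.0, 'joints': array([ 1. ,  0.5,  1.6, -0. ,  1.1, -0.1]), 'qvel': array([-0.,  0.,  0.,  0., -0., -0.]), 'tau': array([ -0. , -61.3, -25.8,   0.1,   0. ,  -0. ]), 'eef_pos': array([256.9, 569.5, 214.1]), 'tcp_rot': array([-3.1, -0. ,  2.7]), 'ft_force': array([0.1, 0. , 0.5]), 'moment': array([ 0.,  0., -0.]), 'grip_force': 0.0, 'opening': 0.9980877897164027}
scene (array([1161.1, -801.4,  828.6]), array([-0.5,  0.7, -0.6]))
tub_orange [] [(array([328.4, 254.7]), 0.94)]
tub_blue [(array([214., 235., 251., 312.]), 0.71)] [(array([240.2, 301.1]), 0.64)]
hook_seat [(array([363., 102., 405., 138.]), 0.95)] [(array([370., 133.]), 0.58)]
top (array([ 322.5,   11.7, 1249.3]), array([ 0.2, -0. , -1. ]))
tub_orange [(array([307., 159., 346., 206.]), 0.57)] []
tub_blue [(array([422., 193., 463., 240.]), 0.71)] [(array([437. , 224.9]), 0.81)]
hook_seat [(array([ 46., 214., 182., 241.]), 0.82)] [(array([170.7, 225.8]), 0.84)]
wrist (array([183.7, 603.2, 385.1]), array([ 0.2, -0.1, -1. ]))
tub_orange [] []
tub_blue [] []
hook_seat [] []
```

View pics/s.png

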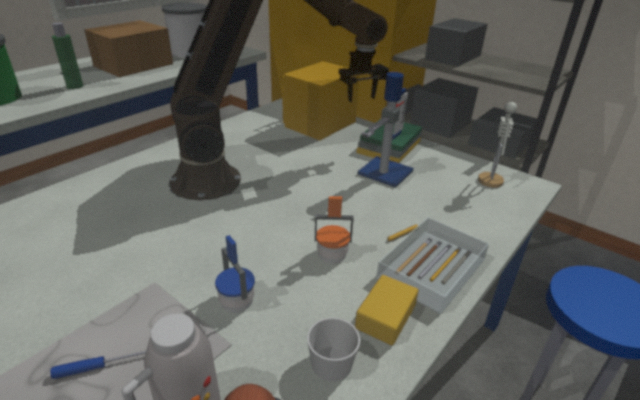

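View pics/t.png

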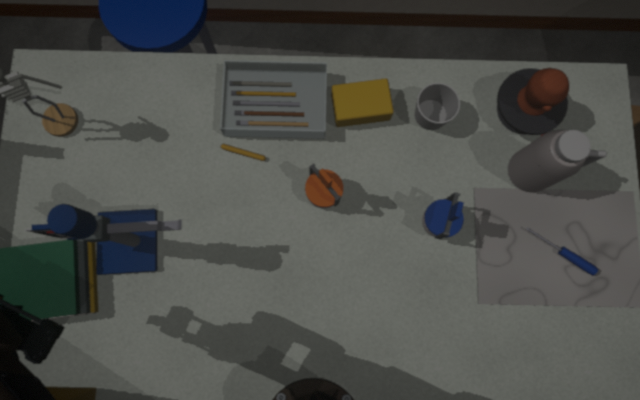

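The scene view shows the orange tub at about (333,235), the blue tub at (235,280) and the scale at (390,140). The top view shows them at (324,188), (443,218) and along row 228, with the hook lip near (178,226).

```bash
python3 - <<'E'
from h import *
np.set_printoptions(precision=1,suppress=True)
f=np.load("ims.npz");ims={c:{k:f[c+k] for k in("color","z_map","intrinsics","camera_from_world")} for c in("scene","top")}
s,t=ims["scene"],ims["top"]
print("seat",tri(s,(370,133),t,(170.7,225.8)), at_z(t,(170.7,225.8),225))
for c,im in ims.items():
    P=cloud(im);hsv=cv2.cvtColor(im["color"],cv2.COLOR_RGB2HSV);
    m=(hsv[...,0]<12)&(hsv[...,1]>150)&(im["z_map"]>0)
    roi=np.zeros_like(m)
    (u0,u1,v0,v1)={"scene":(310,360,190,265),"top":(300,355,155,215)}[c]
    roi[v0:v1,u0:u1]=1; m&=roi
    Q=P[m]
    for lo,hi in((60,80),(110,140),(140,180),(180,215)):
        q=Q[(Q[:,2]>lo)&(Q[:,2]<hi)]
        if len(q): print(c,lo,len(q),np.median(q,0),q.min(0),q.max(0))
    if c=="top":
        # bar axis: everything above lid
        R=P[155:215,295:360].reshape(-1,3);q=R[(R[:,2]>105)&(R[:,2]<215)]
        mu=q[:,:2].mean(0);w,V=np.linalg.eigh(np.cov((q[:,:2]-mu).T));print("bar",mu,V[:,1],np.degrees(np.arctan2(*V[::-1,1])),w**.5)
        R=P[195:255,20:190].reshape(-1,3)
        print("table", np.median(P[260:300,400:460].reshape(-1,3),0))
        for lo in range(200,420,20):
            q=R[(R[:,2]>lo)&(R[:,2]<lo+20)]
            if len(q):print("scale",lo,len(q),q.min(0),q.max(0))
e=state();print(e["tcp_rot"])
im=cv2.resize(t["color"][190:250,20:200],None,fx=4,fy=4,interpolation=cv2.INTER_CUBIC)
im2=cv2.resize(s["color"][60:190,340:430],None,fx=4,fy=4,interpolation=cv2.INTER_CUBIC)
o=np.zeros((600,800,3),np.uint8);o[:240,:720]=im;cv2.imwrite("pics/c.png",cv2.convertScaleAbs(o[:240],alpha=1.6)[...,::-1])
cv2.imwrite("pics/d.png",cv2.convertScaleAbs(im2,alpha=1.6)[...,::-1])
E
```

```text
seat (array([462.8, 316.7, 222.2]), np.float64(9.815055683889028)) [458.6 312.5 225. ]
scene 60 480 [587.9 -19.   69.6] [547.3 -63.8  65.8] [634.7  25.1  73.7]
scene 140 10 [590.1 -19.5 157.9] [581.3 -26.8 144.4] [600.5 -14.2 179.4]
scene 180 36 [590.2 -18.2 192.4] [580.4 -28.3 181.8] [599.9  -5.8 198.4]
top 60 517 [584.8 -11.9  70. ] [536.7 -56.5  61.6] [630.1  30.6  77.8]
top 110 7 [579.9 -12.8 127.7] [566.2 -36.2 126. ] [593.8  -0.6 135.9]
top 140 32 [579.7 -11.6 163.4] [570.3 -30.  142.7] [591.5  -2.1 179.6]
top 180 60 [579.  -17.7 193.4] [567.8 -29.3 180.3] [596.1  -1.9 199.8]
bar [581.2 -15.5] [-0.8 -0.6] -140.12563723679173 [ 3.8 28.3]
table [ 366.1 -288.5   -0. ]
scale 200 24 [423.5 323.4 200.2] [462.3 580.9 219.5]
scale 220 824 [421.2 287.4 220.3] [472.9 579.3 240. ]
scale 240 199 [421.2 333.9 240.1] [473.5 581.3 260. ]
scale 260 186 [422.5 437.7 260. ] [472.7 581.7 278.3]
scale 280 35 [422.7 437.3 280.2] [456.9 581.8 300. ]
scale 300 231 [419.8 435.1 300. ] [473.9 559.1 319.9]
scale 320 149 [419.7 433.9 320.1] [474.3 464.4 340. ]
scale 340 150 [419.9 434.3 340.2] [473.1 466.4 359.9]
scale 360 543 [419.9 434.6 360.2] [474.6 489.9 380. ]
scale 380 318 [421.9 435.8 380. ] [472.8 488.5 385.1]
[3.1 0.  2.7]
```

View pics/d.png

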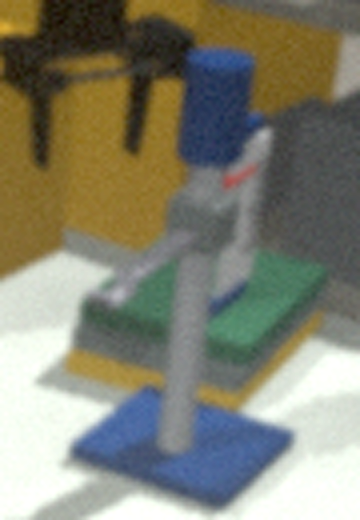

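View pics/c.png

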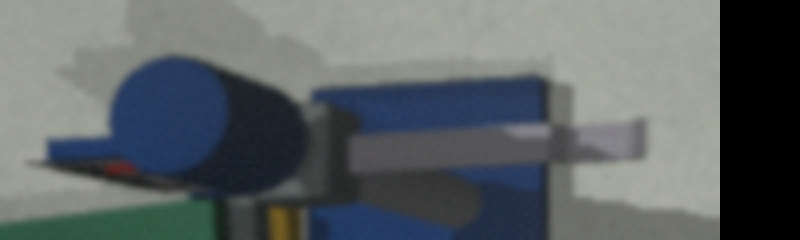

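The crops show the hook strip running from the carrier to a lip near top pixel (180,225), almost along y. Next I fit the hook's yaw and seat and work out the first move.

```bash
cat >> h.py <<'E'
def go(target,yawdeg,start=None):
    """slide (m, tool axes) and roll for world target"""
    s=state();p=s["eef_pos"] if start is None else np.array(start[:3]);y=s["tcp_rot"][2] if start is None else np.radians(start[3])
    d=(np.array(target)-p)/1000;c,n=np.cos(y),np.sin(y)
    dy=(np.radians(yawdeg)-y+np.pi)%(2*np.pi)-np.pi
    return np.round([d[0]*c+d[1]*n,d[0]*n-d[1]*c,-d[2],-dy],4)
E
python3 - <<'E'
from h import *
np.set_printoptions(precision=3,suppress=True)
f=np.load("ims.npz")
for c,b in(("top",(205,245,95,190)),("scene",(118,142,358,392))):
    im={k:f[c+k] for k in("color","z_map","intrinsics","camera_from_world")}
    P=cloud(im);R=P[b[0]:b[1],b[2]:b[3]].reshape(-1,3)
    q=R[(R[:,2]>205)&(R[:,2]<275)&(R[:,1]<425)&(R[:,0]>430)&(R[:,0]<495)]
    for y in range(275,430,10):
        k=q[(q[:,1]>=y)&(q[:,1]<y+10)]
        if len(k)>2: print(c,y,len(k),"x",k[:,0].min().round(),k[:,0].mean().round(1),k[:,0].max().round(),"z",np.percentile(k[:,2],[5,50,95]))
a=state();print(np.degrees(a["tcp_rot"]))
print(go((400,300,370),100,(257,569.7,214.7,np.degrees(a["tcp_rot"][2]))),go((257,570,370),155.7))
E
```

```text
top 285 31 x 453.0 462.3 472.0 z [230.391 234.335 237.859]
top 295 43 x 452.0 461.0 472.0 z [221.977 224.913 227.926]
top 305 44 x 452.0 460.7 471.0 z [222.578 225.013 226.903]
top 315 45 x 449.0 459.5 469.0 z [221.73  224.862 228.329]
top 325 58 x 449.0 458.4 469.0 z [222.18  225.3   232.897]
top 335 51 x 448.0 457.4 467.0 z [229.993 234.616 237.444]
top 345 49 x 447.0 456.8 467.0 z [232.056 235.265 237.817]
top 355 46 x 447.0 456.7 466.0 z [232.001 235.587 237.992]
top 365 45 x 445.0 455.1 466.0 z [232.642 235.283 237.63 ]
top 375 47 x 444.0 454.6 465.0 z [231.084 235.166 237.566]
top 385 48 x 444.0 453.6 464.0 z [231.558 235.562 237.498]
top 395 45 x 444.0 453.0 463.0 z [232.94  235.284 237.319]
top 405 50 x 442.0 451.7 461.0 z [232.267 235.235 238.312]
top 415 43 x 441.0 450.6 461.0 z [231.085 234.729 238.466]
scene 285 26 x 455.0 465.3 474.0 z [222.019 229.848 235.5  ]
scene 305 8 x 465.0 469.8 474.0 z [220.024 224.101 226.806]
scene 315 9 x 453.0 462.6 472.0 z [222.731 225.504 226.668]
scene 325 16 x 450.0 460.7 471.0 z [222.107 225.741 236.572]
scene 335 19 x 449.0 461.0 470.0 z [223.017 230.281 235.241]
scene 345 11 x 450.0 459.1 470.0 z [232.813 234.421 236.47 ]
scene 355 9 x 449.0 460.4 469.0 z [231.429 234.092 235.073]
scene 365 7 x 451.0 460.4 467.0 z [232.27  234.124 235.588]
scene 375 11 x 447.0 458.3 466.0 z [231.418 234.084 236.177]
scene 385 9 x 447.0 455.9 466.0 z [232.471 234.421 236.471]
scene 395 11 x 444.0 457.4 465.0 z [231.068 233.656 235.557]
scene 405 6 x 445.0 454.7 463.0 z [230.859 233.869 235.55 ]
scene 415 9 x 444.0 453.5 463.0 z [232.949 234.245 235.827]
[179.994   0.    155.717]
[-0.241 -0.187 -0.155  0.972] [ 0.     0.    -0.155  0.   ]
```

>>> step_arm --increments '[{"slide":[0,0,-0.05],"roll":0.15},{"slide":[0,0,-0.1],"roll":0.33},{"slide":[-0.02,-0.015,-0.14],"roll":0.5},{"slide":[-0.055,-0.045,-0.155],"roll":0.68},{"slide":[-0.1,-0.08,-0.155],"roll":0.85}]' --fingers 1

```text
t: 1.68
eef_pos: [315.5, 455.0, 370.9]
tcp_rot: [3.139, -0.001, 1.863]
ft_force: [0.5, 0.3, -0.2]
opening: 0.999
grip_force: 0.0
```

```bash
python3 -c "
from h import *
s=state();print(s['eef_pos'],np.degrees(s['tcp_rot']));print(go((420,250,370),70),go((560,-15,340),40))"
```

```text
[315.54379856 454.9746147  370.88447969] [ 1.79877333e+02 -7.69475077e-02  1.06769799e+02]
[-0.2264  0.0409  0.0009  0.6418] [-0.5205  0.0985  0.0309  1.1654]
```

>>> step_arm --increments '[{"slide":[-0.055,0.01,0],"roll":0.17},{"slide":[-0.11,0.02,0],"roll":0.34},{"slide":[-0.165,0.03,0],"roll":0.51},{"slide":[-0.22,0.04,0],"roll":0.68},{"slide":[-0.275,0.05,0],"roll":0.84}]'

```text
t: 2.3
eef_pos: [444.0, 205.7, 369.9]
tcp_rot: [3.141, -0.001, 1.022]
ft_force: [0.5, 0.6, 0.1]
opening: 1.0
grip_force: 0.0
```

```bash
python3 -c "
from h import *
s=state();print(s['eef_pos'],np.degrees(s['tcp_rot']));print(go((560,-30,340),40))"
```

```text
[444.0443589  205.65016255 369.88432525] [ 1.79977558e+02 -3.11226721e-02  5.85818889e+01]
[-0.1407  0.2218  0.0299  0.3243]
```

>>> step_arm --increments '[{"slide":[-0.028,0.044,0.006],"roll":0.065},{"slide":[-0.056,0.088,0.012],"roll":0.13},{"slide":[-0.084,0.132,0.018],"roll":0.195},{"slide":[-0.112,0.177,0.024],"roll":0.26},{"slide":[-0.14,0.22,0.03],"roll":0.324}]'

```text
t: 2.92
eef_pos: [560.1, -27.9, 339.5]
tcp_rot: [3.141, -0.0, 0.701]
ft_force: [0.3, 0.3, 0.1]
opening: 1.0
grip_force: 0.0
```

```bash
cat > look.py <<'E'
from h import *
import sys
np.set_printoptions(precision=1,suppress=True)
im=imaging.read_camera("wrist");s=state();print(s['eef_pos'],np.degrees(s['tcp_rot']))
print(mark_of("wrist","tub_orange")[:1],spot_in("wrist","tub_orange")[:1])
P=cloud(im);hsv=cv2.cvtColor(im["color"],cv2.COLOR_RGB2HSV);Q=P
near=(np.hypot(P[...,0]-585,P[...,1]+15)<70)&(im["z_map"]>0)
for lo,hi in((60,80),(120,140),(190,205)):
    m=near&(P[...,2]>lo)&(P[...,2]<hi);q=P[m]
    if len(q)>10:
        r=cv2.minAreaRect(q[:,:2].astype(np.float32));print(lo,len(q),q.mean(0),r)
cv2.imwrite(sys.argv[1],im["color"][...,::-1])
E
python3 look.py pics/w1.png
```

```text
[561.9 -32.4 338.1] [180.    0.1  39.9]
[{'uv': [329.5, 142.9], 'confidence': 0.82}] [{'bbox': [295.3, 108.6, 365.0, 204.0], 'confidence': 0.88}]
60 3030 [587.5 -11.7  70.1] ((586.516845703125, -13.371406555175781), (92.99434661865234, 94.12258911132812), 39.01700210571289)
120 455 [592.4  -8.3 135.1] ((586.1074829101562, -13.697246551513672), (103.88082885742188, 12.64480972290039), 39.522483825683594)
190 423 [586.4 -13.1 195. ] ((586.0367431640625, -13.574161529541016), (35.668792724609375, 11.240355491638184), 40.248111724853516)
```

View pics/w1.png

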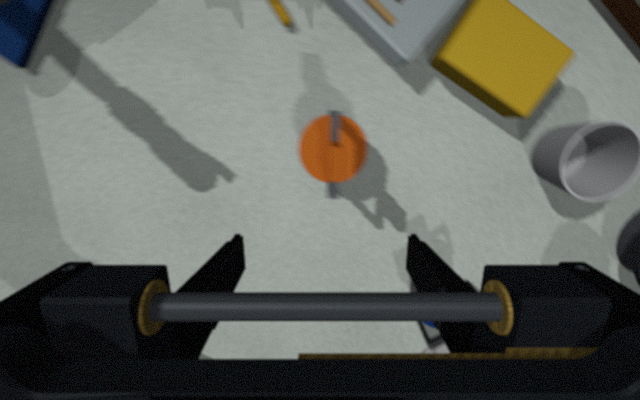

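The wrist view shows the orange tub at (333,150), tab across the finger line, with nothing near it. The wrist depth puts it at (586,-13.5), yaw 40°, with the tab top at 195.

>>> step_arm --increments '[{"slide":[0.02,0.0,0.03],"roll":0},{"slide":[0.031,0.001,0.07],"roll":0},{"slide":[0.031,0.001,0.115],"roll":0},{"slide":[0.031,0.001,0.15],"roll":0},{"slide":[0.031,0.001,0.172],"roll":0}]'

```text
t: 3.7
eef_pos: [583.1, -5.7, 166.4]
tcp_rot: [-3.14, 0.001, 0.705]
ft_force: [0.5, -0.1, 1.2]
opening: 1.003
grip_force: 0.0
```

>>> step_arm --increments '[{"slide":[0,0,0],"roll":0}]'

```text
t: 3.82
eef_pos: [583.0, -5.9, 166.8]
tcp_rot: [-3.14, 0.002, 0.705]
ft_force: [1.0, -0.0, 0.2]
opening: 0.998
grip_force: 0.0
```

>>> step_arm --increments '[{"slide":[0,0,0],"roll":0},{"slide":[0,0,0],"roll":0},{"slide":[0,0,0],"roll":0},{"slide":[0,0,0],"roll":0},{"slide":[0,0,0],"roll":0}]' --fingers 0

```text
t: 4.45
eef_pos: [583.9, -6.9, 167.8]
tcp_rot: [3.141, -0.0, 0.704]
ft_force: [-0.2, -0.2, -0.1]
opening: 0.531
grip_force: 0.0
```

```bash
python3 -c "
from h import *
for i in range(3):
  imaging.read_camera('wrist');s=state();print(s['eef_pos'],np.degrees(s['tcp_rot']),s['opening'],s['grip_force'],s['ft_force'],s['joints'])
print(go((586.2,-13.5,167),39.8))"
```

```text
[583.85268192  -6.90033893 167.67237204] [-1.79998933e+02 -7.47690607e-03  4.03232737e+01] 0.4896433222049424 0.0 [-0.02380129  0.37706711 -0.18307216] [-1.24973098e-01  4.84022653e-01  1.71544270e+00  1.34485107e-04
  9.42052837e-01  7.41970246e-01]
[583.84423038  -6.91493015 167.63805455] [-1.79996647e+02 -5.13978534e-03  4.03193612e+01] 0.4460382098467342 0.0 [-0.04224424 -1.01715142  0.14294623] [-1.24998414e-01  4.84072514e-01  1.71546025e+00  1.30648169e-04
  9.42042392e-01  7.42015467e-01]
[583.84308086  -6.9144113  167.62486736] [-1.79996732e+02 -2.98891585e-03  4.03209313e+01] 0.40205852368182154 0.0 [-0.72201853 -0.1188711  -0.9964278 ] [-1.24984341e-01  4.84096297e-01  1.71545826e+00  9.52048442e-05
  9.42044883e-01  7.42022983e-01]
[-0.0025  0.0065  0.0006  0.0091]
```

>>> step_arm --increments '[{"slide":[-0.0025,0.0065,0.0005],"roll":0.009},{"slide":[-0.0025,0.0065,0.0005],"roll":0.009},{"slide":[-0.0025,0.0065,0.0005],"roll":0.009},{"slide":[-0.0025,0.0065,0.0005],"roll":0.009},{"slide":[-0.0025,0.0065,0.0005],"roll":0.009}]'

```text
t: 5.22
eef_pos: [586.2, -13.5, 167.0]
tcp_rot: [3.142, -0.0, 0.695]
ft_force: [1.1, 0.0, -2.4]
opening: 0.122
grip_force: 30.0
```

>>> step_arm --increments '[{"slide":[0,0,0],"roll":0},{"slide":[0,0,0],"roll":0},{"slide":[0,0,0],"roll":0}]'

```text
t: 5.6
eef_pos: [586.1, -13.4, 167.0]
tcp_rot: [-3.142, -0.0, 0.695]
ft_force: [0.3, -0.5, -3.0]
opening: 0.124
grip_force: 30.0
```

>>> step_arm --increments '[{"slide":[0,0,-0.01],"roll":0},{"slide":[0,0,-0.035],"roll":0},{"slide":[0,0,-0.07],"roll":0},{"slide":[0,0,-0.105],"roll":0},{"slide":[0,0,-0.13],"roll":0}]'

```text
t: 6.22
eef_pos: [585.9, -13.3, 299.1]
tcp_rot: [3.141, -0.001, 0.695]
ft_force: [-0.2, 0.1, -5.7]
opening: 0.122
grip_force: 30.0
```

```bash
python3 -c "
from h import *
imaging.read_camera('wrist');imaging.read_camera('wrist')
s=state();print(s['eef_pos'],np.degrees(s['tcp_rot']),s['opening'],s['grip_force'],s['ft_force'])
u=np.array([-np.sin(np.radians(5)),np.cos(np.radians(5))]);e=np.array([461,314])-u*110;print(e)
print(go((*e,297),5))"
```

```text
[586.6121044  -13.35275135 299.99988091] [ 1.79829144e+02 -1.76163710e-01  3.98183150e+01] 0.12639656825358395 29.99523639678955 [ 0.48913748  0.06951645 -6.27471782]
[470.5871317  204.41858321]
[ 0.0503 -0.2416  0.003   0.6077]
```

>>> step_arm --increments '[{"slide":[0.003,-0.015,0],"roll":0.04},{"slide":[0.009,-0.042,0],"roll":0.11},{"slide":[0.016,-0.075,0],"roll":0.19},{"slide":[0.023,-0.11,0],"roll":0.28},{"slide":[0.03,-0.145,0],"roll":0.37}]'

```text
t: 6.95
eef_pos: [515.1, 118.1, 295.9]
tcp_rot: [-3.141, 0.002, 0.322]
ft_force: [0.3, 1.0, -5.4]
opening: 0.121
grip_force: 30.0
```

>>> step_arm --increments '[{"slide":[0,0,0],"roll":0}]'

```text
t: 7.08
eef_pos: [514.7, 118.8, 296.2]
tcp_rot: [-3.141, 0.002, 0.326]
ft_force: [-1.8, 1.1, -5.0]
opening: 0.124
grip_force: 30.0
```

```bash
python3 -c "
from h import *
imaging.read_camera('wrist')
s=state();print(s['eef_pos'],np.degrees(s['tcp_rot']),s['ft_force'])
print(go((470.6,204.4,297),5))"
```

```text
[515.56048165 117.84068206 296.36960752] [-1.79982384e+02  7.38961231e-02  1.87432271e+01] [-0.75937397  1.16077699 -5.93485588]
[-0.0148 -0.0964 -0.0006  0.2399]
```

>>> step_arm --increments '[{"slide":[-0.002,-0.012,0],"roll":0.03},{"slide":[-0.006,-0.036,0],"roll":0.09},{"slide":[-0.01,-0.065,0],"roll":0.16},{"slide":[-0.0135,-0.087,0],"roll":0.215},{"slide":[-0.015,-0.096,-0.001],"roll":0.24}]'

```text
t: 7.75
eef_pos: [471.2, 203.5, 297.4]
tcp_rot: [3.141, 0.001, 0.085]
ft_force: [0.9, -0.3, -6.4]
opening: 0.123
grip_force: 30.0
```

```bash
cat > look2.py <<'E'
from h import *
np.set_printoptions(precision=1,suppress=True)
w=imaging.read_camera("wrist");sc=imaging.read_camera("scene");tp=imaging.read_camera("top")
s=state();print(s['eef_pos'],np.degrees(s['tcp_rot']),s['ft_force'],s['grip_force'])
for n,c in(("wrist",w),("scene",sc),("top",tp)):
    P=cloud(c).reshape(-1,3);P=P[c["z_map"].ravel()>0];e=s['eef_pos']
    q=P[(np.abs(P[:,0]-458)<25)&(P[:,1]>270)&(P[:,1]<425)&(P[:,2]>205)&(P[:,2]<245)&(np.hypot(P[:,0]-e[0],P[:,1]-e[1])>62)]
    for y in range(280,420,20):
        k=q[(q[:,1]>=y)&(q[:,1]<y+20)]
        if len(k)>5: print(n,y,len(k),np.percentile(k[:,0],[3,50,97]),np.median(k[:,2]))
    b=P[(np.hypot(P[:,0]-e[0],P[:,1]-e[1])<64)]
    for lo,hi in((e[2]-107,e[2]-90),(e[2]-44,e[2]-24)):
        k=b[(b[:,2]>lo)&(b[:,2]<hi)]
        if len(k)>20: print(n,"tub",len(k),k.mean(0),cv2.minAreaRect(k[:,:2].astype(np.float32)))
    print(n,[(np.round(r["uv"],1),round(r["confidence"],2)) for r in mark_of(n,"hook_seat")][:1])
o=np.hstack([cv2.resize(sc["color"][80:260,290:450],None,fx=2.5,fy=2.5,interpolation=2),cv2.resize(w["color"],(400,450))])
import sys
cv2.imwrite(sys.argv[1],o[...,::-1])
E
python3 look2.py pics/l1.png
```

```text
[471.7 202.9 297.6] [180.    0.    4.9] [-0.1 -0.7 -5.8] 29.997693300247192
wrist 280 308 [454.4 464.8 473.9] 234.5972439498226
wrist 300 619 [452.8 462.9 472.3] 225.36006597752237
wrist 320 819 [450.9 461.2 470.5] 226.77431846459845
wrist 340 667 [449.8 460.  469.2] 235.5758628221673
wrist 360 675 [448.  458.2 467.4] 235.57362820618664
wrist 380 671 [446.3 456.6 465.6] 235.69146733327446
wrist 400 669 [444.8 454.9 464. ] 235.7432265213144
wrist tub 6547 [476.2 204.3 200.6] ((476.6209716796875, 204.16458129882812), (92.30223083496094, 94.85281372070312), 4.132721424102783)
wrist tub 969 [506.4 207.  265.6] ((505.04119873046875, 206.62289428710938), (35.491310119628906, 13.602384567260742), 5.448079586029053)
wrist [(array([190.6, 212.8]), 0.85)]
scene 280 28 [455.6 465.3 473.5] 229.1459250608363
scene 300 12 [457.9 469.5 474.4] 223.68411021026077
scene 320 34 [451.4 458.6 468.8] 226.67829417535125
scene 340 24 [451.  462.2 469.7] 234.78683321054638
scene 360 15 [448.3 457.6 467.3] 233.8979126095087
scene 380 19 [446.5 458.3 466.6] 233.12101096345336
scene 400 19 [444.6 455.2 464.2] 233.9836108110153
scene tub 426 [474.1 195.  199.3] ((471.57122802734375, 198.794921875), (89.98907470703125, 99.37850189208984), 50.87236022949219)
scene tub 166 [473.  199.6 262.8] ((470.8858337402344, 202.36129760742188), (106.03544616699219, 17.53925323486328), 5.151141166687012)
scene [(array([366.6, 130.8]), 0.63)]
top 400 83 [441.8 450.7 461. ] 235.03466598013122
top tub 217 [468.2 172.  200.3] ((476.8276062011719, 170.06626892089844), (85.66536712646484, 26.934463500976562), 12.550228118896484)
top []
```

View pics/l1.png

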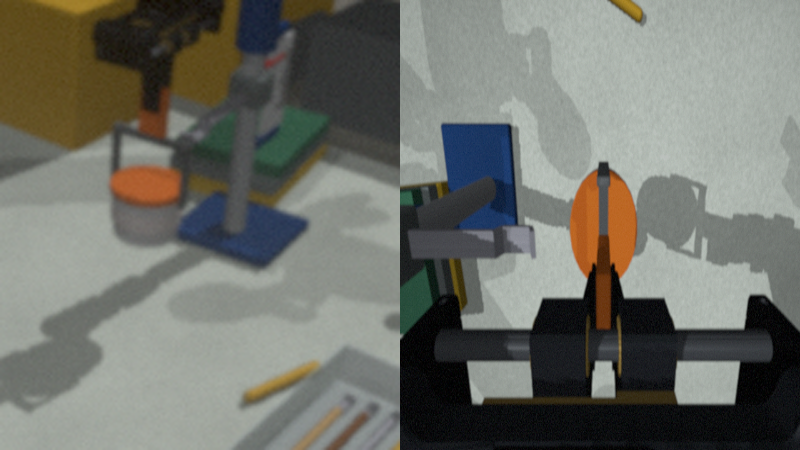

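Tub is held upright with bar along x. In the wrist view the lip is at right end of the grey strip, well inside the window, heights clear. Moving in along +y.

>>> step_arm --increments '[{"slide":[0,-0.01,0],"roll":0},{"slide":[0,-0.03,0],"roll":0},{"slide":[0,-0.054,0],"roll":0},{"slide":[0,-0.078,0],"roll":0},{"slide":[0,-0.098,0],"roll":0}]'

```text
t: 8.68
eef_pos: [463.1, 302.2, 298.0]
tcp_rot: [-3.141, 0.0, 0.085]
ft_force: [0.3, -0.4, -5.8]
opening: 0.123
grip_force: 30.0
```

```bash
python3 -c "
from h import *
imaging.read_camera('wrist');imaging.read_camera('wrist')
s=state();print(s['eef_pos'],np.degrees(s['tcp_rot']),s['ft_force'])
print(go((462,314,297),4.8))"
```

```text
[462.97667397 302.7891042  297.91282359] [-1.79969291e+02  7.36315652e-03  4.94415499e+00] [ 0.07522438  2.46179268 -6.94625717]
[-0.     -0.0113  0.0009  0.0025]
```

>>> step_arm --increments '[{"slide":[0,-0.008,0],"roll":0},{"slide":[0,-0.011,0.004],"roll":0},{"slide":[0,-0.011,0.01],"roll":0},{"slide":[0,-0.011,0.016],"roll":0},{"slide":[0,-0.011,0.02],"roll":0}]'

```text
t: 9.4
eef_pos: [462.2, 311.7, 277.6]
tcp_rot: [3.141, 0.0, 0.084]
ft_force: [-0.6, -0.4, -5.9]
opening: 0.123
grip_force: 30.0
```

```bash
python3 look2.py pics/l2.png
```

```text
[462.3 311.8 278. ] [180.    0.    4.8] [ 0.5  0.6 -5.1] 29.998354017734528
wrist 360 267 [446.9 456.8 466.6] 235.5145660539989
wrist 380 814 [445.9 456.4 465.8] 235.55059345757581
wrist 400 807 [444.1 454.8 464.1] 235.55184784452788
wrist tub 4821 [475.  310.3 180.7] ((467.639892578125, 312.5189514160156), (92.43445587158203, 94.89787292480469), 4.992439270019531)
wrist tub 2653 [473.3 335.9 239.3] ((481.1418762207031, 333.61865234375), (61.94551467895508, 87.91969299316406), 5.139622688293457)
wrist [(array([321.6, 223.5]), 0.66)]
scene 360 9 [446.9 459.7 464.8] 233.63596603691397
scene 380 18 [444.9 459.5 465.7] 234.64177788805387
scene 400 15 [447.6 454.3 464.6] 233.8881329500749
scene tub 360 [464.8 303.4 179. ] ((460.9552001953125, 308.1949462890625), (90.99395751953125, 103.44625091552734), 46.67146301269531)
scene tub 168 [464.8 311.3 241.8] ((458.3710021972656, 314.9408264160156), (90.95423889160156, 88.5260238647461), 40.54248046875)
scene [(array([365.3, 133.3]), 0.93)]
top tub 473 [447.7 293.4 180.3] ((459.11566162109375, 291.6106872558594), (98.60395812988281, 58.03105163574219), 4.226554870605469)
top tub 76 [494.4 310.9 243.3] ((490.3397521972656, 312.0809326171875), (39.13539505004883, 10.790245056152344), 4.5452189445495605)
top []
```

View pics/l2.png

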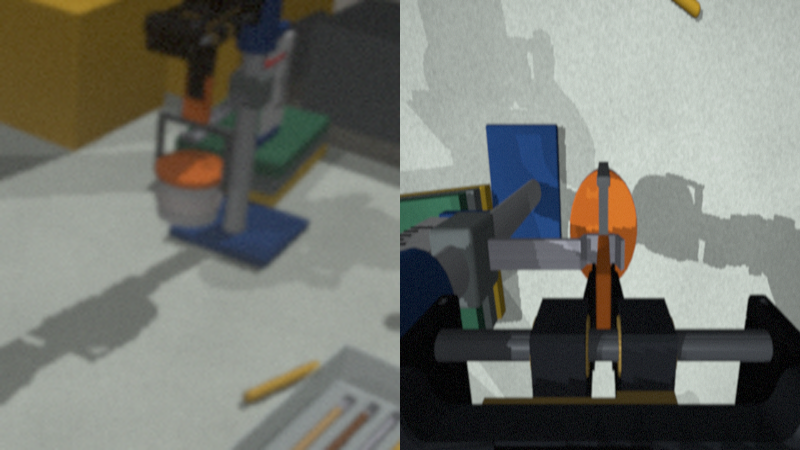

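The bar stands over the dip, with the lip visible on its -y side at (622,250). Lowering slowly and watching the force.

>>> step_arm --increments '[{"slide":[0,-0.001,0.004],"roll":0},{"slide":[0,-0.001,0.009],"roll":0},{"slide":[0,-0.001,0.014],"roll":0},{"slide":[0,-0.001,0.019],"roll":0},{"slide":[0,-0.001,0.024],"roll":0}]'

```text
t: 10.32
eef_pos: [462.1, 312.9, 253.9]
tcp_rot: [-3.142, 0.0, 0.085]
ft_force: [-0.2, -0.5, -3.1]
opening: 0.127
grip_force: 30.0
```

>>> step_arm --increments '[{"slide":[0,0,0.005],"roll":0},{"slide":[0,0,0.01],"roll":0},{"slide":[0,0,0.014],"roll":0},{"slide":[0,0,0.014],"roll":0}]'

```text
t: 10.82
eef_pos: [462.2, 312.9, 240.0]
tcp_rot: [-3.142, 0.0, 0.085]
ft_force: [-1.3, -0.6, -2.0]
opening: 0.123
grip_force: 30.0
```

```bash
python3 -c "
from h import *
for i in range(4):
  imaging.read_camera('scene');s=state();print(s['eef_pos'],s['ft_force'],s['moment'])"
```

```text
[462.15263911 312.94561079 240.18136127] [-2.09453229 -0.23421392 -1.10927761] [-0.09618077  0.50033675  0.01717239]
[462.17896092 312.94275801 240.29317131] [-1.20134834 -0.34143308 -1.21061251] [-0.08876232  0.4869923   0.03071412]
[462.17000289 312.9593526  240.31804424] [-0.74738155  0.31188203 -2.56327175] [-0.11409915  0.53927466  0.02094807]
[462.19236744 312.93991148 240.33372698] [-1.66075444 -0.21455893 -1.50878189] [-0.10410292  0.55099148  0.00421745]
```

>>> step_arm --increments '[{"slide":[0,0,0.003],"roll":0},{"slide":[0,0,0.006],"roll":0},{"slide":[0,0,0.009],"roll":0},{"slide":[0,0,0.01],"roll":0},{"slide":[0,0,0.01],"roll":0}]'

```text
t: 11.65
eef_pos: [462.2, 313.0, 230.1]
tcp_rot: [-3.142, -0.0, 0.085]
ft_force: [-2.9, -0.1, 0.8]
opening: 0.126
grip_force: 30.0
```

```bash
python3 -c "
from h import *
f=[]
for i in range(12):
  imaging.read_camera('scene');s=state();f.append(np.r_[s['ft_force'],s['moment'],s['eef_pos'][2]])
print(np.mean(f,0),np.std(f,0))"
```

```text
[-1.81780173e+00 -2.30836103e-01 -4.52923031e-02 -4.53303211e-02
  5.43962838e-01 -8.96620509e-03  2.30211168e+02] [0.44828749 0.34502832 0.55250992 0.02957161 0.01896582 0.02477965
 0.03033817]
```

>>> step_arm --increments '[{"slide":[-0.0005,0,0],"roll":0},{"slide":[-0.001,0,0],"roll":0},{"slide":[-0.001,0,0],"roll":0}]'

```text
t: 12.62
eef_pos: [461.9, 312.9, 230.4]
tcp_rot: [-3.141, -0.002, 0.085]
ft_force: [3.5, 0.3, -0.3]
opening: 0.123
grip_force: 30.0
```

```bash
python3 -c "
from h import *
f=[]
for i in range(8):
  imaging.read_camera('scene');s=state();f.append(np.r_[s['ft_force'],s['moment'],s['eef_pos']])
print(np.round(np.mean(f,0),2))"
```

```text
[ 3.3700e+00  2.0000e-02  1.2000e-01  0.0000e+00 -6.4000e-01 -1.0000e-02
  4.6149e+02  3.1291e+02  2.3027e+02]
```

>>> step_arm --increments '[{"slide":[0.0003,0,0],"roll":0},{"slide":[0.0006,0,0],"roll":0},{"slide":[0.0006,0,0],"roll":0}]'

```text
t: 13.4
eef_pos: [461.4, 312.9, 230.0]
tcp_rot: [3.142, 0.001, 0.085]
ft_force: [0.9, 1.0, 0.1]
opening: 0.126
grip_force: 30.0
```

```bash
python3 -c "
from h import *
f=[]
for i in range(8):
  imaging.read_camera('scene');s=state();f.append(np.r_[s['ft_force'],s['moment'],s['eef_pos']])
print(np.round(np.mean(f,0),2))"
```

```text
[-1.6000e-01  7.9000e-01 -1.3000e-01  1.2000e-01  2.5000e-01 -1.0000e-02
  4.6149e+02  3.1289e+02  2.3005e+02]
```

Forces are near zero, so the weight is on the spring. Releasing.

>>> step_arm --increments '[{"slide":[0,0,0],"roll":0},{"slide":[0,0,0],"roll":0},{"slide":[0,0,0],"roll":0},{"slide":[0,0,0],"roll":0},{"slide":[0,0,0],"roll":0}]' --fingers 0.6

```text
t: 14.42
eef_pos: [461.8, 312.9, 230.2]
tcp_rot: [-3.142, -0.0, 0.085]
ft_force: [-0.1, 0.5, -0.2]
opening: 0.577
grip_force: 0.0
```

```bash
python3 look2.py pics/l3.png
```

```text
[461.8 312.9 230.1] [-180.    -0.     4.9] [-0.3 -0.9  0.7] 0.0
wrist tub 5135 [472.7 312.7 133.3] ((462.40716552734375, 312.02032470703125), (94.94368743896484, 91.88226318359375), 37.00472640991211)
wrist tub 3981 [469.9 330.8 195.9] ((480.2001953125, 334.20697021484375), (61.85024642944336, 89.05445861816406), 5.966656684875488)
wrist [(array([322. , 224.3]), 0.89)]
scene tub 369 [464.3 304.  131.7] ((461.53363037109375, 307.44775390625), (88.99266815185547, 100.88095092773438), 46.697696685791016)
scene tub 192 [464.3 314.3 195.1] ((467.8739929199219, 318.46337890625), (92.63504791259766, 87.17086029052734), 57.338531494140625)
scene [(array([366.5, 143.9]), 0.87)]
top tub 335 [439.1 290.  132.9] ((444.60003662109375, 285.51348876953125), (41.072608947753906, 67.04283905029297), 34.162261962890625)
top []
```

View pics/l3.png

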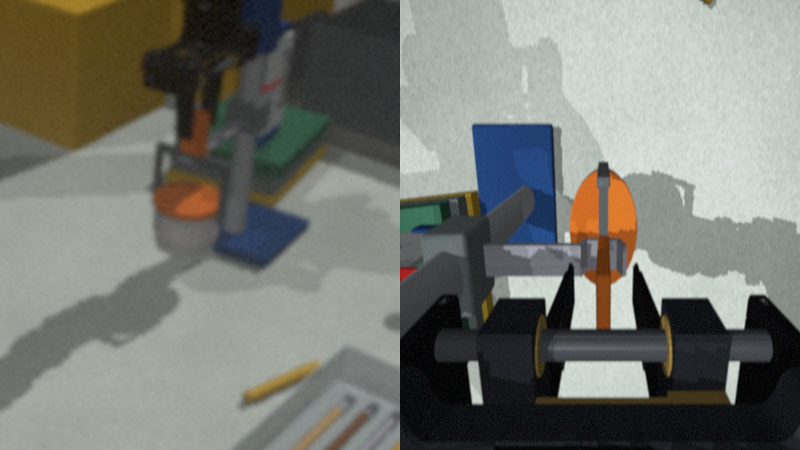

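The fingers are clear of the tab on both sides and the tub hangs upright in the dip, around (190,215). Retreating straight up.

>>> step_arm --increments '[{"slide":[0,0,-0.01],"roll":0},{"slide":[0,0,-0.03],"roll":0},{"slide":[0,0,-0.06],"roll":0},{"slide":[0,0,-0.1],"roll":0},{"slide":[0,0,-0.13],"roll":0}]'

```text
t: 15.35
eef_pos: [461.8, 312.9, 362.6]
tcp_rot: [-3.141, -0.002, 0.085]
ft_force: [-0.2, 0.4, -0.3]
opening: 0.599
grip_force: 0.0
```

>>> step_arm --increments '[{"slide":[0,0,0],"roll":0},{"slide":[0,0,0],"roll":0},{"slide":[0,0,0],"roll":0},{"slide":[0,0,0],"roll":0},{"slide":[0,0,0],"roll":0}]'

```text
t: 15.98
eef_pos: [461.8, 312.9, 359.8]
tcp_rot: [3.141, 0.0, 0.085]
ft_force: [0.5, -0.5, -0.2]
opening: 0.601
grip_force: 0.0
```

```bash
python3 - <<'E'
from h import *
np.set_printoptions(precision=1,suppress=True)
def tub(w):
    P=cloud(w)[w["z_map"]>0];n=np.hypot(P[:,0]-462,P[:,1]-313)<62
    for lo,hi in((120,145),(235,275)):
        k=P[n&(P[:,2]>lo)&(P[:,2]<hi)]
        if len(k)>9:print(lo,len(k),k.mean(0),np.percentile(k[:,2],[10,50,90]),cv2.minAreaRect(k[:,:2].astype(np.float32)))
for i in range(3):
    w=imaging.read_camera("wrist");tub(w)
    for j in range(5):sc=imaging.read_camera("scene")
t=imaging.read_camera("top");print(mark_of("top","tub_blue")[:1],state()["t"])
o=np.hstack([cv2.resize(sc["color"][80:260,290:450],None,fx=2.5,fy=2.5,interpolation=2),cv2.resize(w["color"],(400,450))])
cv2.imwrite("pics/l4.png",o[...,::-1])
E
```

```text
120 2591 [469.  310.9 133.3] [132.2 133.3 134.3] ((461.6145324707031, 313.1903991699219), (94.46302795410156, 94.50634765625), 48.86862564086914)
235 569 [463.8 313.7 256.8] [254.3 258.  259.1] ((461.53912353515625, 313.3171691894531), (35.628692626953125, 11.90347671508789), 5.219996452331543)
120 2578 [469.2 310.9 133.2] [132.2 133.3 134.3] ((461.7209167480469, 313.4483642578125), (94.76219177246094, 94.84687805175781), 56.81654739379883)
235 574 [463.7 313.6 256.8] [255.4 258.  259. ] ((461.42724609375, 313.3327941894531), (35.59629821777344, 11.910563468933105), 4.916973114013672)
120 2569 [469.3 311.  133.3] [132.2 133.3 134.3] ((461.3832702636719, 313.606201171875), (94.61731719970703, 95.1582260131836), 61.81727600097656)
235 585 [463.6 313.5 256.8] [255.5 258.1 259.1] ((461.42108154296875, 313.32049560546875), (35.92459487915039, 11.918773651123047), 5.019394397735596)
[{'uv': [437.6, 222.6], 'confidence': 0.8}] 16.975
```

View pics/l4.png

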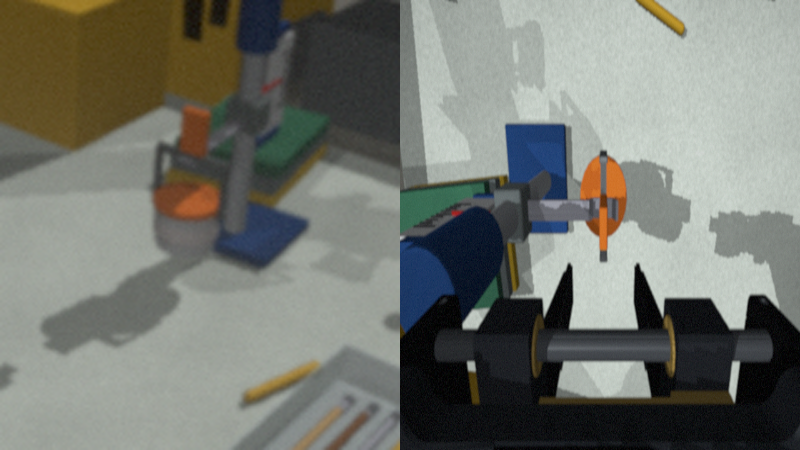

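The tub hangs level and still: lid and tab are centred on each other and unchanging over 0.9 s, and the robot is clear. The blue tub hasn't moved.

```bash
python3 -c "
from cell import env
print(env.job_done())"
```

```text
the job is handed in; nothing more can be done
None
```

The orange-lidded tub hangs by its handle bar in the dip of the scale's hook, upright and still, lowered slowly (about 0.04 m/s) with its weight on the spring before release; the gripper is clear, the blue-lidded tub was left standing, and the job was handed in at about 17 s.

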